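Stop-clip the sample rail, then pull and hold its index plunger

TASK

Get the sample rail ready for its carriage to be shifted: take the orange-handled spring clip off its grey dock and clip it onto the rail's upright fin at the yellow mark, pushed right down so that its pivot bar sits on the fin's edge, and let go of it. Then pull the red-knobbed index plunger up, fully back out of its seat hole, and finish while still holding it there in the gripper: do not let it spring back. Leave the glass tube and everything else on the bench where they are.

Things in the scene. Friction and masses are not known exactly. Their poses are not given: they have to be found in the camera images.
- clip: Steel spring clip like a big clothes peg, jaws down, orange handles up; starts upright on the dock plate. Origin: centre of its 10 mm pivot bar (along clip y), on the lever at clip -x. Jaws close along clip x, 26 mm wide in y, reach 29 mm below the origin. Fully home the bar rests on the plate's edge, origin 5 mm above it. 0.07 kg.
- clip_grip (a point): Grip point, midway between the handles, 34 mm above the clip's origin. Handles: 26 mm wide in clip y, 4 to 53 mm above the origin, splayed: 40 mm over their outsides at the top, 25 mm at the bottom. Squeeze them along clip x with 20 to 40 N (the spring takes about 9 N) until they stop, parallel, 18 mm over all; so held, the clip lifts off and can be carried.
- clip_jaw (a joint): Opening angle of the clip's jaws in rad: 0 when shut on a 5 mm plate (dock or fin), 0.42 fully squeezed (each lever tilts 0.2 rad; gap 17 mm at the jaw tips, 7 mm just below the pivot bar), -0.15 shut on nothing. The spring shuts the jaws as the gripper opens.
- dock: Fixed grey dock, base 80 x 80 x 12 mm, with an upright steel plate 5 mm thick (along dock x), 50 mm long (along dock y), top edge 55 mm above the bench. Origin: centre of its underside. The clip starts on it, clip x along dock x.
- rail: Fixed sample rail, grey base 110 (x) x 300 (y) x 12 mm; origin: centre of its underside. Upright aluminium fin 5 mm thick at rail x = -34 mm, along y from -145 to 145 mm, top edge 55 mm above the bench. The blue carriage covers y = -145 to -55, x = -50 to 0 mm, up to 72 mm high, with the tube on top; it does not move in this job.
- stop_mark (a point): Centre of the yellow mark (40 mm long along rail y) on the fin, on the top edge of the fin; axes are the rail's: x across the fin (its thickness), y along it. The clip goes here with its jaws either side of the fin; either way round. Clear on both sides above the base.
- knob (a point): Red knob of the index plunger, vertical cylinder 26 mm diameter, 30 mm tall; this point: its centre, 82 mm above the bench when seated, at rail x = 38, y = -100 mm. Bare 10 mm neck below it; bracket top 55, brass collar top 61 mm above the bench. The tube (top 88 mm high) and saddle keep to rail x below -9 mm. Grip from above; closing along rail y leaves most room.
- plunger (a joint): Plunger travel in m: 0 seated, its pin 12 mm deep in the brass seat hole; grows upwards; 0.025 at its hard stop, fully back, pin 13 mm clear above the seat. The spring pulls back with 6 N seated to 11 N fully back; nothing latches it.
- tube: Bystander: clear sample tube with brass end caps, 118 mm long, 30 mm diameter, lying loose along rail y in the carriage saddle. Origin: 13 mm below the middle of its axis.
- dish: Bystander: white bowl, 68 mm diameter, 28 mm high, loose; origin under its centre.
- jar: Bystander: amber jar, 52 mm diameter, 50 mm high, loose; origin under its centre.
- beaker: Bystander: glass beaker, 70 mm diameter, 90 mm high, loose; origin under its centre.
- bottle: Bystander: white bottle with blue cap, 64 mm diameter, 160 mm high, loose; origin under its centre.
- driver: Bystander: blue screwdriver, 160 mm long, lying loose.
- loupe: Bystander: black round loupe with silver top, 40 mm diameter, 38 mm high, loose; origin under its centre.

How it is judged:
By the outcome, as a careful person would: the job done as asked, in the order asked, and still so for the second after the job is handed in, while the arm keeps its last pose, push and grip.
It also fails if it takes over 51 s, if anything falls off the work surface, if the arm or the gripper's body presses on something with over 40 N, if the wrist force passes 120 N, or if a joint passes its speed limit or range.

ROBOT

A 6-joint arm with a two-finger parallel gripper is mounted at the origin on the work surface. World frame = base frame: x ahead of the robot, y to its left, z up, the work surface at z = 0. Lengths are in m, angles in degrees, forces in N, time in s.
With the tool pointing down it reaches from about 0.35 to 0.875 m from the base axis. Payload 4.2 kg.
Tool frame: the origin (TCP) lies midway between the tips of the shut fingers; the grasp point (between the pads) lies 19 mm behind it; z points along the fingers, y is the line along which they close (so a half turn about z gives the same grasp; the last joint's range is limited). The gripper opens to 87 mm and grips with 3 to 60 N. Pads are 19 mm wide; open, the fingers measure 117 mm over their backs; the gripper's body (75 mm by 190 mm) begins 51 mm behind the grasp point.
Start: joints at [-60.527, 22.042, 0.453, 0, -68.411, -14.817], TCP at [0.158, -0.605, 0.223] pointing down, gripper open.
Joint ranges: [-179.83, 179.83], [-69.29, 118.12], [-61.27, 80.66], [-181.25, 117.63], [-171.15, -9.14], [-177.46, 177.46]. Speed limits (degrees/s): [159.86, 159.86, 180, 180, 180, 180].

INTERFACE

Orientations are given as [roll, pitch, yaw] about the fixed x, y, z axes, in that order (R = Rz(yaw) Ry(pitch) Rx(roll)).
In Python, from workcell import env gives the robot as it stands. Calls block until the motion is done:
- env.goto(position, orientation): joint-space move of the TCP to a pose.
- env.move_straight(position, rotation=None, rate=0.15, force_limit=None): straight line of the TCP; rotation=None keeps the orientation; rate is the mean speed in m/s. With force_limit (N) it stops when the force on the tool has changed by that much, and returns True; else False.
- env.set_joints(angles): joint-space move.
- env.gripper_to(opening, grasp_force=None): opening from 0.0 (shut) to 1.0 (fully open); grasp_force is the grip in N (None keeps the last); returns when the fingers have stopped.
- env.dwell(seconds).
- env.inverse_kinematics(position, orientation): joint angles nearest the present ones, or None.
- env.read_state(): the state.
- env.grab_frame(name): name is "scene" or "top" or "wrist"; returns a dict with "image" (384x512x3 uint8, blue, green, red), "fx", "fy", "cx", "cy" (pixels), "position" and "orientation" of the camera in the world. Camera axes: x right, y up, looking along -z (the intrinsics and any distortion apply to the point x, -y, -z); pixel columns grow to the right and rows downward; lengths in m; the calibration is good to about 2 mm. A picture is of the moment at which its call begins. There is no depth.
A pose or a line that the arm cannot do raises env.Unreachable and nothing moves.
- env.close_job(): hands the job in; it is judged then, once.
Trained networks look in a picture, given as the dict that the camera call returned (one of the last four; its "shot" number tells which), for a name from the list of things; names that differ only in an ending like _2 or _b are one class to them, and where a whole thing is asked for, a point or a joint stands for the part that bears it (a point fixed in the world has none). Each returns a list of dicts, best first, with "score" (0 to 1); they miss things now and then, are a little off and sometimes report something else, mostly with a low value. They report only what shows in the picture. A call takes as long as a camera call.
- env.search_frame(picture, thing): "xyz" ([x, y, z] in m, in world coordinates, good to about 4 mm: the middle of the surface that is visible of it).
- env.trace(picture, thing): "mask" (384x512 bool, what is visible of it).
The state is a dict: "clock": time; "joint_positions": joint angles; "qvel": joint speeds; "joint_torque": joint torques, N m; "position": TCP position; "tool_rot": TCP orientation; "force": force on the tool from outside, world axes, zero at the start; "wrist_torque": the same for the moment, N m; "opening": opening from 0.0 (shut) to 1.0 (fully open); "finger_force": force on a finger pad.
Only numpy, scipy, OpenCV 4.12 (cv2) and the standard library are available. Lean on these libraries where they do the work, as an engineer would, in place of code of your own. Each camera call takes 0.05 s, during which the arm holds its last target. There are 200 camera calls.

## Working session

There is one attempt and no reset: what is moved stays moved. The work goes in short steps, each a Python script; the robot and the scene stay as the last script left them, time stands still between calls to the robot, and variables do not carry over. Pictures are saved under pics/ and viewed, at most 10 in all, crops included, and the job is handed in when it is done.

```bash
mkdir -p pics; ls
cat > h.py <<'E'
import numpy as np, cv2
from workcell import env
from scipy.spatial.transform import Rotation as R
np.set_printoptions(precision=4,suppress=True)
def cam(f):
    o=np.array(f["orientation"],float)
    return (R.from_euler('xyz',o,degrees=True).as_matrix() if o.shape==(3,) else o), np.array(f["position"])
def proj(f,P):
    M,p=cam(f); c=(np.atleast_2d(P)-p)@M
    return np.c_[f["cx"]+f["fx"]*c[:,0]/-c[:,2], f["cy"]-f["fy"]*c[:,1]/-c[:,2]]
def ray(f,uv):
    M,p=cam(f); d=M@np.array([(uv[0]-f["cx"])/f["fx"],-(uv[1]-f["cy"])/f["fy"],-1.]); return p,d/np.linalg.norm(d)
def tri(obs):
    A=np.zeros((3,3));b=np.zeros(3)
    for f,uv in obs:
        p,d=ray(f,uv);Q=np.eye(3)-np.outer(d,d);A+=Q;b+=Q@p
    return np.linalg.solve(A,b)
E
python3 - <<'E'
from h import *
s=env.read_state(); print({k:s[k] for k in("clock","position","tool_rot","opening","force")})
fs={n:env.grab_frame(n) for n in("scene","top","wrist")}
for n,f in fs.items():
    cv2.imwrite(f"pics/{n}0.png",f["image"]); print(n,{k:v for k,v in f.items() if k!="image"})
    for t in("clip","clip_grip","dock","rail","stop_mark","knob","tube"):
        r=env.search_frame(f,t); print(t,[(np.round(q["xyz"],3).tolist(),round(q["score"],2)) for q in r[:2]])
E
```

```text
pics
workcell.py
{'clock': 0.0, 'position': array([ 0.158 , -0.6041,  0.2215]), 'tool_rot': array([ 179.8765,   -0.0059, -165.3563]), 'opening': 1.0033541500099379, 'force': array([-0.7286,  0.1685, -0.2898])}
scene {'fx': 347.7173920948087, 'fy': 347.7173920948087, 'cx': 252.44539003340617, 'cy': 189.0500144730656, 'position': array([1.1812, 0.5915, 0.7099]), 'orientation': array([ 53.2157,  -0.355 , 134.2448]), 'shot': 1}
clip [([0.462, -0.2, 0.081], 0.59)]
clip_grip [([0.459, -0.2, 0.082], 0.78), ([0.589, 0.059, 0.085], 0.55)]
dock [([0.46, -0.183, 0.006], 0.63), ([0.528, 0.075, 0.081], 0.54)]
rail [([0.569, 0.175, 0.014], 0.79), ([0.791, -0.111, 0.062], 0.35)]
stop_mark [([0.569, 0.18, 0.009], 0.84)]
knob [([0.591, 0.059, 0.086], 0.67)]
tube [([0.53, 0.073, 0.08], 0.83), ([0.567, 0.178, 0.008], 0.72)]
top {'fx': 356.7063092874509, 'fy': 356.7063092874509, 'cx': 253.70491838419989, 'cy': 194.8394638502346, 'position': array([ 0.4856, -0.0255,  1.3667]), 'orientation': array([  5.0127,   0.1534, -89.3525]), 'shot': 2}
clip [([0.446, -0.197, 0.082], 0.47), ([0.465, -0.357, 0.046], 0.36)]
clip_grip []
dock [([0.452, -0.187, 0.006], 0.62)]
rail [([0.567, 0.168, 0.011], 0.56)]
stop_mark [([0.564, 0.172, 0.013], 0.83), ([0.413, 0.402, 0.026], 0.57)]
knob [([0.579, 0.052, 0.098], 0.36)]
tube [([0.452, -0.187, 0.008], 0.6), ([0.515, 0.062, 0.086], 0.52)]
wrist {'fx': 282.3400736608557, 'fy': 282.3400736608557, 'cx': 260.8006641151096, 'cy': 194.9845069169087, 'position': array([ 0.0792, -0.6252,  0.384 ]), 'orientation': array([-17.3428,  -0.0801, 104.7054]), 'shot': 3}
clip []
clip_grip []
dock []
rail []
stop_mark []
knob []
tube []
```

```bash
python3 -c "
import cv2,numpy as np
a=cv2.imread('pics/scene0.png');b=cv2.imread('pics/top0.png')
cv2.imwrite('pics/s1.png',cv2.resize(a,(800,600)));cv2.imwrite('pics/t1.png',cv2.resize(b[90:330,120:440],(800,600),interpolation=3))"
```

```text
(no output)
```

View pics/s1.png

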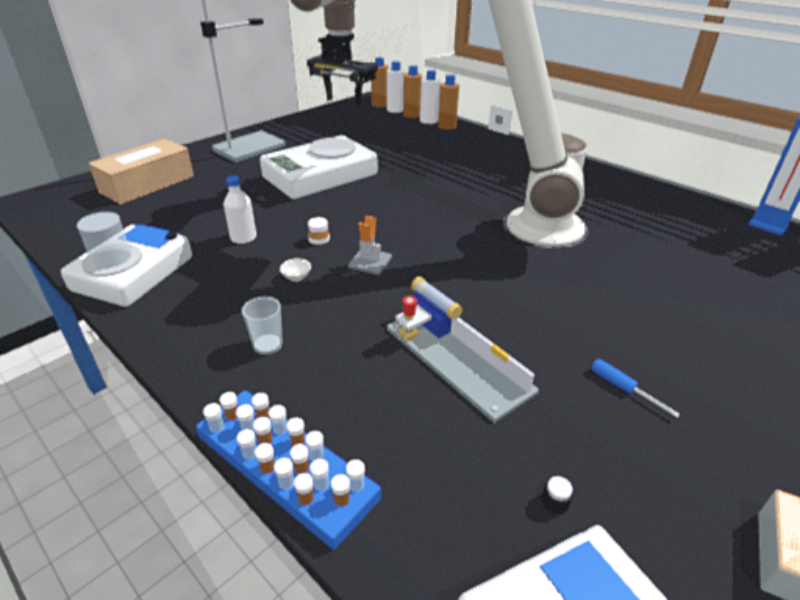

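View pics/t1.png

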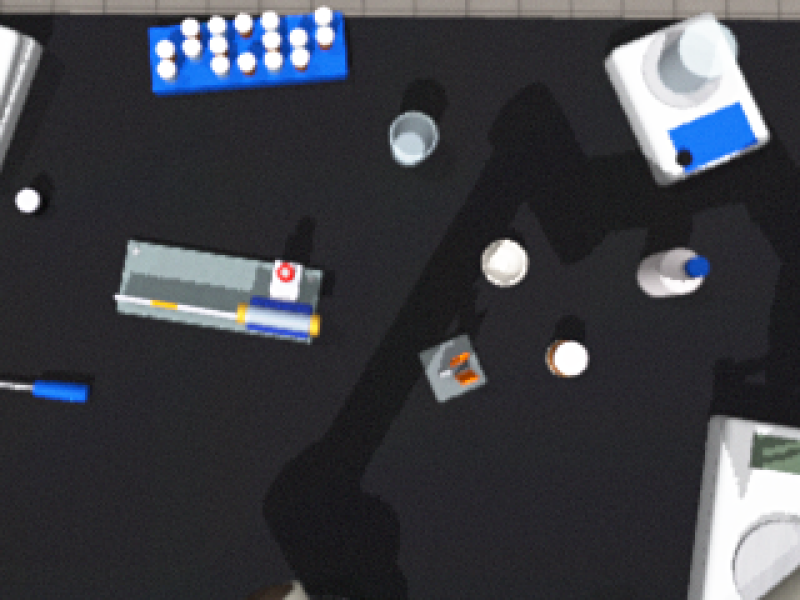

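The scene view shows the clip on its dock at about (368,240) in the 800x600 picture. The rail runs from the knob at (409,305) to (530,385), with the yellow mark at (500,352). In the top crop the clip handles are at (460,360) and (467,377), the knob is at (286,272), and the mark is at (165,304). The space above all of these is free. Next I take wrist views from two places each.

```bash
cat >> h.py <<'E'
def best(xyz,yaw):
    """yaw or yaw+180, whichever needs less joint 6 travel"""
    q=env.read_state()["joint_positions"]; c=[]
    for y in(yaw,yaw+180):
        y=(y+180)%360-180
        s=env.inverse_kinematics(xyz,[180,0,y])
        if s is not None: c.append((abs(np.array(s)-q).max(),y))
    return min(c)[1]
E
python3 - <<'E'
from h import *
import pickle
out={}
y1=best([0.455,-0.2,0.25],112); 
env.goto([0.155,-0.5,0.25],[180,0,y1]) if 0 else None
print(y1,best([0.55,0.15,0.25],81.5))
for k,(p,y) in {"c1":([0.41,-0.21,0.24],y1),"c2":([0.49,-0.17,0.24],y1),"k1":([0.56,0.05,0.26],81.5),"m1":([0.55,0.16,0.26],81.5)}.items():
    if k=="k1": y2=best(p,y)
    if k[0]!="c": y=y2
    env.goto(p,[180,0,y]); f=env.grab_frame("wrist"); out[k]=f
    cv2.imwrite(f"pics/{k}.png",f["image"])
    for t in(("clip","clip_grip","dock") if k[0]=="c" else ("stop_mark","knob","rail","tube")):
        r=env.search_frame(f,t); m=env.trace(f,t); out[k,t]=m
        print(k,t,[(np.round(q["xyz"],4).tolist(),round(q["score"],2)) for q in r[:2]],[(q["mask"].sum(),round(q["score"],2)) for q in m[:2]])
pickle.dump(out,open("v.pkl","wb")); print(env.read_state()["clock"])
a=np.vstack([np.hstack([out[i]["image"] for i in("c1","c2")]),np.hstack([out[i]["image"] for i in("k1","m1")])])
cv2.imwrite("pics/w1.png",cv2.resize(a,(800,600),interpolation=3))
E
```

```text
-68 -98.5
c1 clip [([0.4546, -0.2023, 0.0869], 0.69)] [(np.int64(883), 0.74)]
c1 clip_grip [([0.4579, -0.1999, 0.0883], 0.83)] [(np.int64(857), 0.61), (np.int64(89), 0.38)]
c1 dock [([0.4444, -0.2147, 0.0077], 0.77)] [(np.int64(2153), 0.66)]
c2 clip [([0.4468, -0.2057, 0.0875], 0.65)] [(np.int64(936), 0.59)]
c2 clip_grip [([0.4494, -0.2037, 0.087], 0.63)] [(np.int64(902), 0.74)]
c2 dock [([0.4623, -0.2052, 0.0074], 0.79)] [(np.int64(2418), 0.67)]
k1 stop_mark [([0.5631, 0.1254, 0.0108], 0.55)] [(np.int64(8852), 0.65)]
k1 knob [([0.5815, 0.0478, 0.1001], 0.87)] []
k1 rail [([0.5623, 0.1283, 0.0113], 0.95)] [(np.int64(8885), 0.71)]
k1 tube [([0.5161, 0.0557, 0.0826], 0.76)] [(np.int64(1936), 0.71)]
m1 stop_mark [([0.5627, 0.1499, 0.0107], 0.87)] [(np.int64(13429), 0.69)]
m1 knob [([0.5837, 0.0524, 0.0955], 0.64)] [(np.int64(507), 0.61)]
m1 rail [([0.5632, 0.1511, 0.0123], 0.83)] [(np.int64(13430), 0.91)]
m1 tube [([0.5136, 0.0587, 0.0869], 0.9)] [(np.int64(2724), 0.77)]
6.4
```

View pics/w1.png

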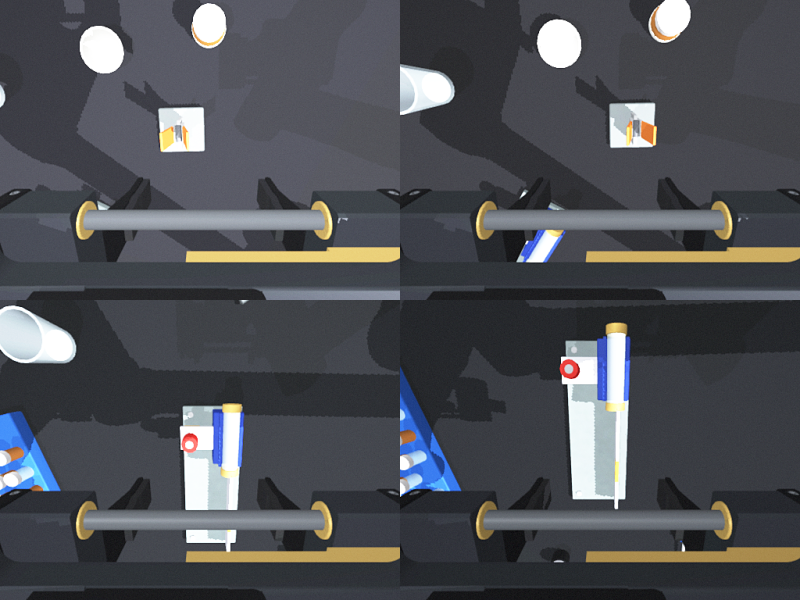

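The wrist views show the dock square to the image at about (181,128) in c1 and (632,125) in c2, with the clip off-centre towards the lower half of the dock. In m1 the knob is at (570,369), the mark at (617,470), and the fin runs down the right side. I'll zoom in to pick features.

Run:
```python
import cv2,numpy as np
def crop(n,x,y,w,h,s=None):
    a=cv2.imread(f"pics/{n}.png")[y:y+h,x:x+w]; return cv2.resize(a,(400,300),interpolation=cv2.INTER_CUBIC)
# 400x300 tiles
A=crop("c1",192,124,80,60);B=crop("c2",256,120,80,60);C=crop("m1",192,130,200,150)
D=crop("top0",160,170,100,75)
cv2.imwrite("pics/z1.png",np.vstack([np.hstack([A,B]),np.hstack([C,D])]))
```

```text
(no output)
```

View pics/z1.png

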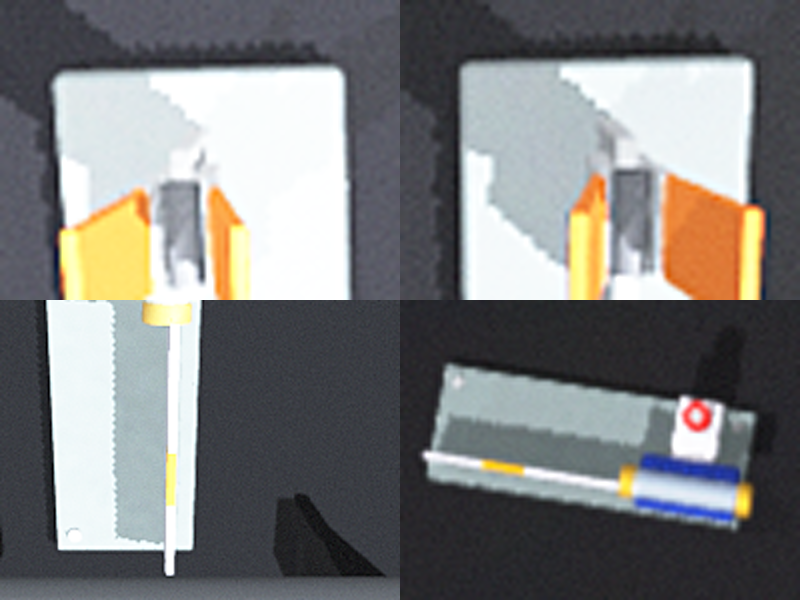

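```bash
cat > fit.py <<'E'
from h import *
import pickle
from scipy.optimize import minimize, least_squares
out=pickle.load(open("v.pkl","rb")); top=dict(image=cv2.imread("pics/top0.png"),fx=356.7063,fy=356.7063,cx=253.7049,cy=194.8395,position=[0.4856,-0.0255,1.3667],orientation=[5.0127,.1534,-89.3525])
def T(x,y,a,P):
    P=np.array(P,float); c,s=np.cos(a),np.sin(a); return np.c_[x+c*P[:,0]-s*P[:,1],y+s*P[:,0]+c*P[:,1],P[:,2]]
def hullmask(pts):
    m=np.zeros((384*4,512*4),np.uint8); cv2.fillConvexPoly(m,cv2.convexHull(np.round(pts*4+1.5).astype(np.int32)),1); return m
H=[]
for k in("c1","c2"):
    hsv=cv2.cvtColor(out[k]["image"],cv2.COLOR_BGR2HSV); o=(hsv[...,0]>5)&(hsv[...,0]<30)&(hsv[...,1]>120)&(hsv[...,2]>70)
    near=cv2.dilate(out[k,"clip"][0]["mask"].astype(np.uint8),np.ones((9,9)))>0
    v,u=np.nonzero(o&near); px=np.c_[u,v].astype(float)
    px=np.vstack([px+d for d in([-.5,-.5],[.5,-.5],[-.5,.5],[.5,.5])]); H.append(hullmask(px)); print(k,"orange",u.min(),u.max(),v.min(),v.max())
def cost(p):
    M=[[sx*X,sy*.013,Z+p[3]] for X,Z in((.0125,.004),(.02,.053)) for sx in(-1,1) for sy in(-1,1)]
    return sum(1-(a&b).sum()/(a|b).sum() for a,b in zip(H,[hullmask(proj(out[k],T(p[0],p[1],p[2],M))) for k in("c1","c2")]))
p0=np.array([.455,-.205,np.radians(22),.06])
S=np.vstack([p0]+[p0+d for d in np.diag([.01,.01,.1,.01])])
r=minimize(cost,p0,method="Nelder-Mead",options=dict(initial_simplex=S,xatol=1e-5,fatol=1e-5)); print("clip x y yaw z",r.x[:2],np.degrees(r.x[2]),r.x[3],"1-iou",r.fun)
# rail
def red(f):
    hsv=cv2.cvtColor(f["image"],cv2.COLOR_BGR2HSV); o=((hsv[...,0]<5)|(hsv[...,0]>172))&(hsv[...,1]>150)&(hsv[...,2]>100)
    n,l,s,c=cv2.connectedComponentsWithStats(o.astype(np.uint8)); i=1+s[1:,4].argmax(); return s[i],c[i]
print("red",red(out["k1"]),red(out["m1"]),red(top))
m1=[(220.5,255),(287.5,254.5),(276.5,267.5),(277.5,207),(277.5,232)]
tp=[(171,185.75),(166.75,215.75),(166.25,208.5),(191,212.5),(180.75,211),(249.25,198),(244.25,227)]
def model(t): return [[.055,.15,.012],[-.055,.15,.012],[-.034,.145,.055],[-.034,t-.02,.055],[-.034,t+.02,.055],[.055,-.15,.012],[-.055,-.15,.012]]
def res(p):
    W=T(p[0],p[1],p[2],model(p[3])); return np.r_[(proj(out["m1"],W[:5])-m1).ravel(),(proj(top,W)-tp).ravel()]
q=least_squares(res,[.565,.15,np.radians(-8.5),.05],loss="soft_l1"); x=q.x
print("rail",x[:2],np.degrees(x[2]),"mark y",x[3]); print(res(x).reshape(-1,2))
print("mark",T(*x[:3],[[-.034,x[3],.055]]),"knob",T(*x[:3],[[.038,-.1,.082]]))
print("tri mark",tri([(out["m1"],(277.5,219.5)),(top,(185.9,211.75))]))
E
python3 fit.py
```

```text
c1 orange 204 239 162 192
c2 orange 290 328 155 186
clip x y yaw z [ 0.4503 -0.2024] 23.30564443214953 0.06186332925527567 1-iou 0.20191720385488188
red (array([234, 171,  19,  12, 121], dtype=int32), array([242.8182, 175.4711])) (array([204,  76,  26,  25, 361], dtype=int32), array([217.1108,  88.338 ])) (array([231, 195,   7,   8,  24], dtype=int32), array([234.0833, 198.625 ]))
rail [0.5601 0.1566] -8.484229523496404 mark y 0.07061656964441514
[[-0.0087 -0.6736]
 [ 0.504  -0.054 ]
 [ 0.1138 -1.5858]
 [ 0.4277 -1.2832]
 [-0.1516  0.2586]
 [-0.1886 -0.2364]
 [-1.1141 -1.8072]
 [-1.1565 -0.3754]
 [-0.6716 -0.3079]
 [-1.1235 -0.5329]
 [-0.992  -0.0888]
 [-0.6446 -0.4687]]
mark [[0.5369 0.2314 0.055 ]] knob [[0.583 0.052 0.082]]
tri mark [0.536  0.2253 0.0702]
```

The two mark views don't agree on height (70 mm against 55), so I'll take a second set of closer wrist views with a wide baseline.

Run:
```python
from h import *
import pickle
out={}
def shot(k,p,y):
    env.goto(p,[180,0,y]); env.dwell(.15); f=env.grab_frame("wrist"); out[k]=f; cv2.imwrite(f"pics/{k}.png",f["image"])
shot("m2",[.60,.20,.24],-98.5); shot("m3",[.48,.20,.24],-98.5)
u=np.array([np.cos(np.radians(22.5)),np.sin(np.radians(22.5))]); c=np.array([.4503,-.2024])
v=np.array([np.sin(np.radians(22.5)),-np.cos(np.radians(22.5))])*0
for k,s in(("c4",.05),("c3",-.05)):
    shot(k,[*(c+s*u),.18],-67.5); out[k,"clip"]=env.trace(out[k],"clip")
pickle.dump(out,open("v2.pkl","wb")); print(env.read_state()["clock"])
q=(.5601,.1566,np.radians(-8.484)); 
def T(P): P=np.array(P); a=q[2];return [q[0]+np.cos(a)*P[0]-np.sin(a)*P[1],q[1]+np.sin(a)*P[0]+np.cos(a)*P[1],P[2]]
t=[]
for k in("m2","m3"):
  for P in([-.034,.07,.055],[.038,-.1,.097]):
    c0=np.round(proj(out[k],T(P))[0]).astype(int); print(k,P,c0)
for k in("m2","m3"):
    c0=np.round(proj(out[k],T([-.034,.07,.055]))[0]).astype(int); x,y=c0-[40,30]; x=max(x,0);y=max(y,0);print(k,x,y); t.append(cv2.resize(out[k]["image"][y:y+60,x:x+80],(400,300),interpolation=2))
for k in("c3","c4"):
    c0=np.round(proj(out[k],[.4503,-.2024,.09])[0]).astype(int); x,y=c0-[60,45]; print(k,x,y); t.append(cv2.resize(out[k]["image"][y:y+90,x:x+120],(400,300),interpolation=2))
cv2.imwrite("pics/z2.png",np.vstack([np.hstack(t[:2]),np.hstack(t[2:])]))
```

```text
10.15
m2 [-0.034, 0.07, 0.055] [313 191]
m2 [0.038, -0.1, 0.097] [256  35]
m3 [-0.034, 0.07, 0.055] [222 204]
m3 [0.038, -0.1, 0.097] [136  54]
m2 273 161
m3 182 174
c3 150 154
c4 255 153
```

View pics/z2.png

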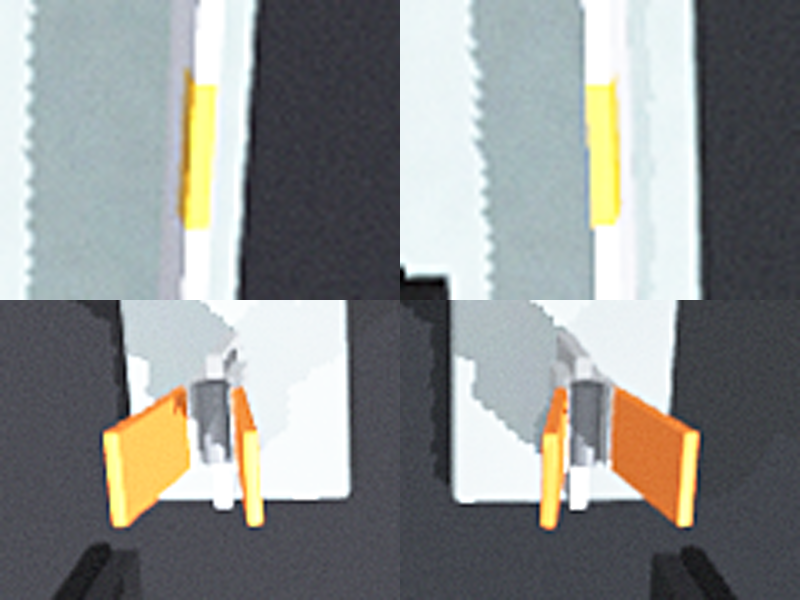

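The zoom shows the mark's top face centred at tile (200,156) in m2 and (202,156) in m3, less than a pixel or so from prediction. The four outer top corners of the handles are clear in both lower tiles, so I'll triangulate them directly.

Run:
```python
from h import *
import pickle
o=pickle.load(open("v2.pkl","rb")); o1=pickle.load(open("v.pkl","rb"))
print("mark",tri([(o["m2"],(312.7,192)),(o["m3"],(222.2,204.9))]))
for a,b in(((204,85),(200,85)),((197,228),(205,227))):
    print(" end",tri([(o["m2"],(273+a[0]/5-.4,161+a[1]/5-.4)),(o["m3"],(182+b[0]/5-.4,174+b[1]/5-.4))]))
c3=[(104,132),(112,225),(257,130),(263,225)];c4=[(145,130),(141,227),(298,130),(292,225)]
C=np.array([tri([(o["c3"],(150+a[0]/3.333-.35,154+a[1]/3.333-.35)),(o["c4"],(255+b[0]/3.333-.35,153+b[1]/3.333-.35))]) for a,b in zip(c3,c4)])
print(C,C.mean(0)); d=C[2]-C[0]+C[3]-C[1]; e=C[0]-C[1]+C[2]-C[3]
print("clip x ang",np.degrees(np.arctan2(d[1],d[0])),np.linalg.norm(d)/2,"y ang",np.degrees(np.arctan2(e[1],e[0])),np.linalg.norm(e)/2)
def red(f):
    h=cv2.cvtColor(f["image"],cv2.COLOR_BGR2HSV); m=(((h[...,0]<5)|(h[...,0]>172))&(h[...,1]>60)&(h[...,2]>80)).astype(np.uint8)
    m=cv2.morphologyEx(m,cv2.MORPH_CLOSE,np.ones((5,5)))
    n,l,s,c=cv2.connectedComponentsWithStats(m); i=1+s[1:,4].argmax(); return s[i],c[i]
for f in(o["m2"],o["m3"],o1["m1"],o1["k1"]): print(red(f))
r=[red(f)[1] for f in(o["m2"],o["m3"],o1["m1"])]
print("knob",tri(list(zip((o["m2"],o["m3"],o1["m1"]),r))))
cr=[]
for f,c in zip((o["m2"],o["m3"]),r):
    x,y=np.maximum(np.round(c).astype(int)-[40,30],0); print(x,y); cr.append(cv2.resize(f["image"][y:y+60,x:x+80],(400,300),interpolation=2))
cv2.imwrite("pics/z3.png",np.hstack(cr))
```

```text
mark [0.5376 0.2324 0.0534]
 end [0.5348 0.2134 0.0527]
 end [0.5405 0.2513 0.0548]
[[ 0.4735 -0.2069  0.113 ]
 [ 0.4636 -0.1828  0.1132]
 [ 0.4376 -0.2221  0.1128]
 [ 0.427  -0.1983  0.1131]] [ 0.4504 -0.2026  0.113 ]
clip x ang -157.0491969236633 0.03938160504204544 y ang -66.70049568374345 0.026050935581334405
(array([243,  22,  26,  34, 570], dtype=int32), array([255.9123,  38.5947]))
(array([123,  41,  36,  32, 703], dtype=int32), array([141.0626,  57.505 ]))
(array([204,  76,  26,  25, 409], dtype=int32), array([216.9682,  88.2689]))
(array([232, 170,  21,  26, 337], dtype=int32), array([242.7834, 182.1246]))
knob [0.584  0.0527 0.0842]
216 9
101 28
```

View pics/z3.png

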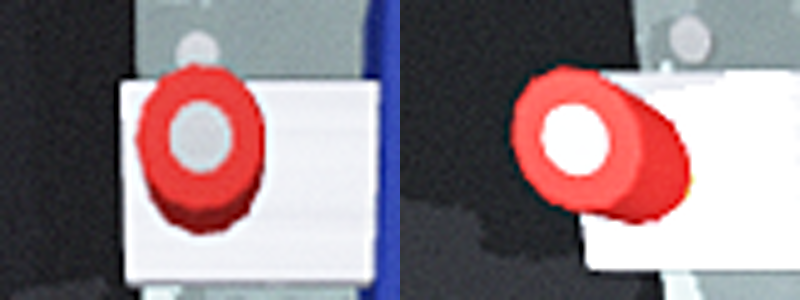

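The numbers agree: clip origin (0.4504, -0.2026, 0.060) with x at 23°, mark (0.537, 0.232, 0.054), rail yaw -8.5°. Next I grasp the clip.

Run:
```python
from h import *
def st(t):
    s=env.read_state(); print(t,round(s["clock"],2),s["position"],s["tool_rot"],"F",s["force"],"op",round(s["opening"],3),s["finger_force"])
x,y=.4504,-.2026
env.goto([x,y,.17],[180,0,-67]); st("above")
env.move_straight([x,y,.075],rate=.1,force_limit=8); st("down")
env.gripper_to(0.0,30); st("grip")
env.move_straight([x,y,.2],rate=.1); st("lift")
f=env.grab_frame("wrist"); cv2.imwrite("pics/g1.png",f["image"]); g=env.grab_frame("scene"); cv2.imwrite("pics/g2.png",g["image"])
u,v=proj(g,[x,y,.2])[0].astype(int)
cv2.imwrite("pics/z4.png",np.hstack([cv2.resize(f["image"][180:300,180:340],(400,300)),cv2.resize(g["image"][v-60:v+60,u-80:u+80],(400,300))]))
```

```text
above 10.47 [ 0.4516 -0.2018  0.1691] [179.9165   0.0498 -66.8975] F [-1.1255  0.0025 -0.0334] op 0.997 0.0
down 11.57 [ 0.4509 -0.2027  0.0756] [-179.9283   -0.0488  -66.9957] F [ 0.6506  0.413  -0.3294] op 1.0 0.0
grip 12.69 [ 0.4517 -0.2032  0.0768] [-179.8879   -0.1411  -66.9309] F [-1.3188 -0.197   8.639 ] op 0.198 30.001816749572754
lift 14.09 [ 0.4499 -0.2025  0.1993] [179.9219   0.0578 -67.0067] F [-0.2721 -0.0494 -1.0151] op 0.196 29.99982386827469
```

View pics/z4.png

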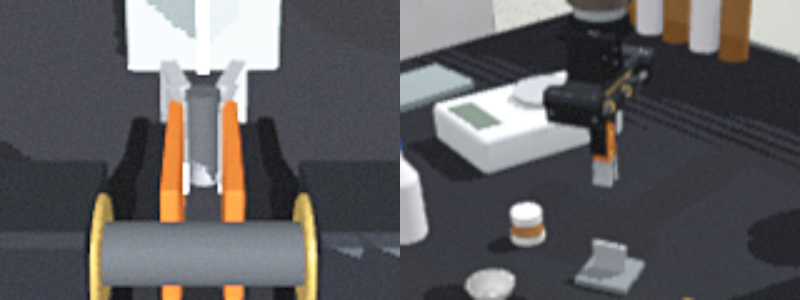

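The clip is held upright and fully squeezed, clear of the dock (handles parallel at (172,190) and (235,190) in the left tile). Next I place it at the mark.

```bash
cat >> h.py <<'E'
def st(t):
    s=env.read_state(); print(t,round(s["clock"],2),s["position"],s["tool_rot"],"F",s["force"],"op",round(s["opening"],3),s["finger_force"])
E
python3 - <<'E'
from h import *
x,y=.5372,.2320
env.goto([x,y,.2],[180,0,-98.5]); env.dwell(.1); st("above")
env.move_straight([x,y,.115],rate=.1); st("mid")
hit=env.move_straight([x,y,.070],rate=.03,force_limit=10); st(f"down {hit}")
f=env.grab_frame("wrist"); g=env.grab_frame("scene")
u,v=proj(g,[x,y,.07])[0].astype(int)
cv2.imwrite("pics/z5.png",np.hstack([cv2.resize(f["image"][180:300,180:340],(400,300)),cv2.resize(g["image"][v-45:v+45,u-60:u+60],(400,300))]))
E
```

```text
above 15.92 [0.5374 0.231  0.2001] [-179.9982   -0.0017  -98.5764] F [-0.4336  0.2007 -0.0125] op 0.197 29.99974250793457
mid 16.92 [0.5377 0.2323 0.1157] [-179.9293    0.054   -98.4899] F [ 1.1273  0.2325 -1.0521] op 0.202 29.999837279319763
down True 18.07 [0.5371 0.232  0.0769] [179.9781  -0.0559 -98.4688] F [-0.055  -0.0465  4.7809] op 0.2 30.0009486079216
```

View pics/z5.png

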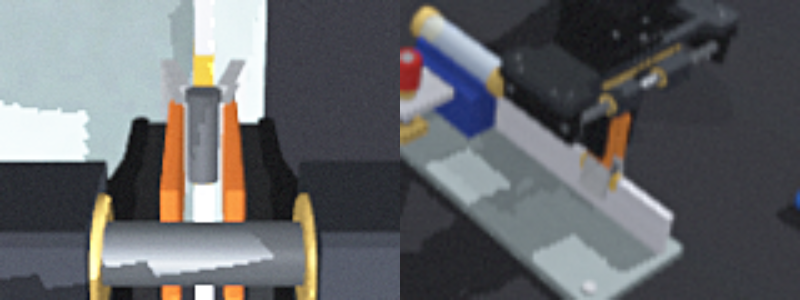

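Contact came at TCP z = 0.0769, the same height as when it was gripped on the dock. The jaws straddle the fin, with yellow at (204,70) centred between them. I press slightly, then release.

Run:
```python
from h import *
x,y=.5372,.2320
hit=env.move_straight([x,y,.072],rate=.03,force_limit=18); st(f"press {hit}")
env.gripper_to(0.6); st("half"); env.gripper_to(1.0); env.dwell(.2); st("open")
env.move_straight([x,y,.2],rate=.15); st("up")
import pickle; o={}
for k,dx in(("p1",.05),("p2",-.05)):
    env.goto([x+dx,y-.02,.2],[180,0,-98.5]); env.dwell(.15); o[k]=env.grab_frame("wrist")
g=env.grab_frame("scene")
pickle.dump(o,open("v3.pkl","wb")); t=[]
for k in o:
    u,v=proj(o[k],[x,y,.09])[0].astype(int); u-=60;v-=45; print(k,u,v); t.append(cv2.resize(o[k]["image"][v:v+90,u:u+120],(400,300),interpolation=2))
u,v=proj(g,[x,y,.07])[0].astype(int)
t.append(cv2.resize(g["image"][v-45:v+45,u-60:u+60],(400,300),interpolation=2)); t.append(t[-1]*0)
cv2.imwrite("pics/z6.png",np.vstack([np.hstack(t[:2]),np.hstack(t[2:])])); st("")
```

```text
press True 18.38 [0.5375 0.2321 0.0767] [179.9387  -0.1996 -98.3679] F [-1.4327 -0.0667  4.727 ] op 0.199 30.000735889188945
half 19.26 [0.5371 0.2318 0.0758] [179.886   -0.2245 -98.3955] F [-1.1594 -0.2692 -0.4043] op 0.602 0.0
open 20.33 [0.5371 0.2318 0.0758] [179.8841  -0.2279 -98.3984] F [ 0.478  -0.1174  0.2085] op 1.001 0.0
up 21.31 [0.5366 0.2317 0.1989] [179.7833  -0.2965 -98.4116] F [-0.5044 -0.2597  0.6465] op 1.001 0.0
p1 252 159
p2 157 171
 22.57 [0.4879 0.2121 0.1997] [179.9952  -0.01   -98.5321] F [ 0.3965 -0.2504  0.0468] op 1.001 0.0
```

View pics/z6.png

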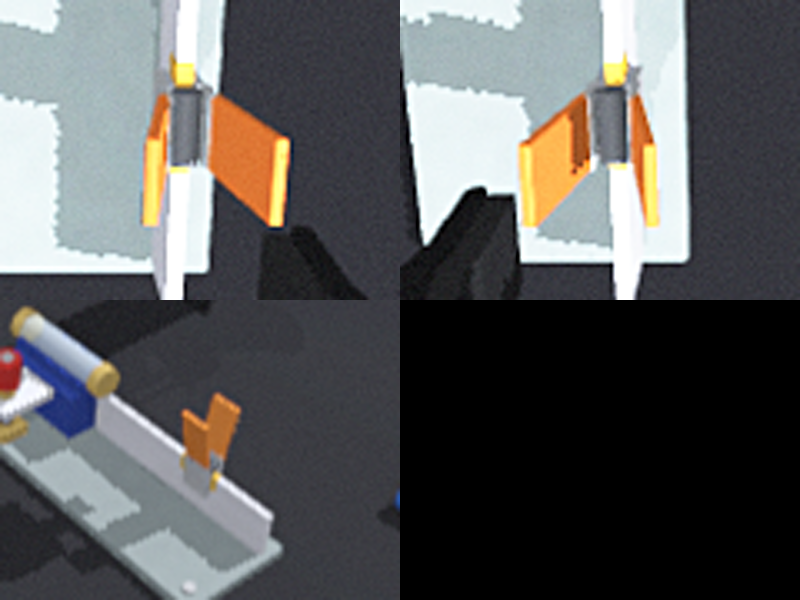

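The clip stands upright astride the fin at the mark, with yellow visible on both sides at (182,72) and (175,168) in the left tile. I check its height by triangulation, and triangulate the knob's top as well.

Run:
```python
from h import *
import pickle
o=pickle.load(open("v3.pkl","rb")); m=pickle.load(open("v2.pkl","rb"))
A=[(290,139),(282,227),(147,138),(144,225)];B=[(255,140),(259,226),(120,143),(124,227)]
C=np.array([tri([(o["p1"],(252+a[0]/3.333-.35,159+a[1]/3.333-.35)),(o["p2"],(157+b[0]/3.333-.35,171+b[1]/3.333-.35))]) for a,b in zip(A,B)])
print(C,C.mean(0))
print("knob top",tri([(m["m2"],(216+40.2-.4,9+27-.4)),(m["m3"],(101+35.2-.4,28+28-.4))]))
```

```text
[[0.5161 0.2216 0.1149]
 [0.5199 0.2484 0.1138]
 [0.5549 0.2174 0.1116]
 [0.5588 0.2425 0.1137]] [0.5374 0.2325 0.1135]
knob top [0.5837 0.053  0.0976]
```

The clip is home: handle tops at 113.5 mm, centred on the mark. Next is the plunger.

Run:
```python
from h import *
x,y=.5836,.0526
yaw=best([x,y,.2],171.5); print(yaw)
env.goto([x,y,.2],[180,0,yaw]); env.dwell(.1); st("above")
hit=env.move_straight([x,y,.066],rate=.08,force_limit=8); st(f"down {hit}")
if not hit:
    env.gripper_to(0.0,50); st("grip")
    z0=env.read_state()["position"][2]
    hit=env.move_straight([x,y,.066+.030],rate=.03,force_limit=24); st(f"pull {hit}"); print("rise",env.read_state()["position"][2]-z0)
    env.dwell(.3); st("hold")
    g=env.grab_frame("scene"); f=env.grab_frame("wrist")
    u,v=proj(g,[x,y,.07])[0].astype(int)
    cv2.imwrite("pics/z7.png",np.hstack([cv2.resize(f["image"][120:300,140:380],(400,300)),cv2.resize(g["image"][v-45:v+45,u-60:u+60],(400,300),interpolation=2)]))
```

```text
171.5
above 23.8 [0.5835 0.0532 0.2   ] [179.9984  -0.0036 171.5881] F [ 0.5994  0.402  -0.4276] op 1.003 0.0
down False 25.62 [0.5839 0.0527 0.0665] [179.9733   0.0541 171.5024] F [ 0.1695 -0.8412  0.1488] op 1.002 0.0
grip 26.66 [0.5837 0.053  0.066 ] [179.9689   0.0148 171.5024] F [-0.7016  1.438  -0.6261] op 0.287 49.99938975088298
pull True 27.48 [0.5836 0.053  0.0895] [179.8855   0.0094 171.4195] F [  6.7717  -0.9257 -11.2379] op 0.285 50.001806979998946
rise 0.023495498814368132
hold 27.78 [0.5836 0.053  0.0885] [179.9188  -0.0464 171.4196] F [  5.5203   0.3545 -10.6884] op 0.287 50.001730006188154
```

View pics/z7.png

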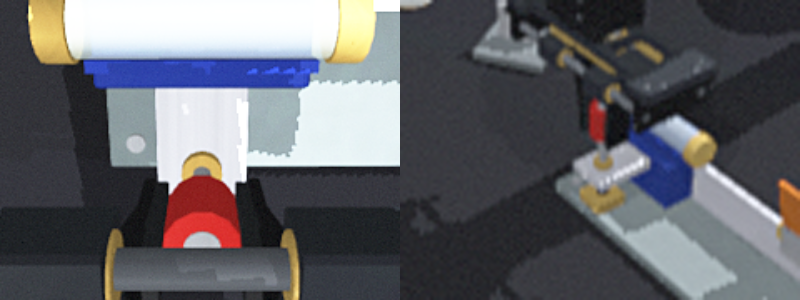

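The knob is gripped and about 22.5 mm up, with its neck showing at (600,155). It holds a force of 10.7 N but isn't yet at the hard stop. I pull the rest of the way in small steps.

Run:
```python
from h import *
x,y=.5836,.0526
for z in(.0905,.0925,.0945):
    hit=env.move_straight([x,y,z],rate=.02,force_limit=20); env.dwell(.3); st(f"{z} {hit}")
    if env.read_state()["force"][2]<-18: break
```

```text
0.0905 False 28.45 [0.5836 0.053  0.0901] [179.8421  -0.1035 171.4142] F [  4.0616   3.2908 -11.3397] op 0.282 50.00641540624201
0.0925 False 29.0 [0.5836 0.053  0.0911] [179.8376  -0.125  171.3977] F [  5.8946   4.2781 -15.335 ] op 0.287 50.0080134999007
0.0945 False 29.55 [0.5836 0.053  0.0912] [179.8287  -0.1685 171.362 ] F [  9.6489   2.2771 -24.8539] op 0.285 50.01274812966585
```

Run:
```python
from h import *
env.move_straight([.5836,.0526,.0932],rate=.02); env.dwell(1.0); st("hold")
g=env.grab_frame("scene")
for t in("knob","clip","tube"): print(t,[(np.round(q["xyz"],3),round(q["score"],2)) for q in env.search_frame(g,t)[:2]])
s=env.read_state()
if s["position"][2]>.0905 and s["force"][2]<-12: print(env.close_job())
```

```text
hold 30.8 [0.5836 0.053  0.0911] [179.8345  -0.1437 171.3821] F [  6.1543   2.2177 -19.0978] op 0.287 50.00953210517764
knob []
clip [(array([0.547, 0.236, 0.085]), 0.56)]
tube [(array([ 0.604, -0.49 ,  0.077]), 0.72), (array([0.536, 0.105, 0.082]), 0.42)]
the job is handed in; nothing more can be done
None
```

The job is handed in at about 31 s: the clip sits fully home on the fin at the yellow mark (handle tops measured at 113.5 mm), and the gripper still holds the plunger against its hard stop, about 25 mm up.

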